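Stand a firebrick tile up as a flame shield

ROBOT

A 7-joint arm with a two-finger parallel gripper is mounted at the origin on the work surface. World frame = base frame: x ahead of the robot, y to its left, z up, the work surface at z = 0. Lengths are in m, angles in rad, forces in N, time in s.
With the tool pointing down it reaches from about 0.35 to 0.9 m from the base axis. Payload 8.1 kg.
Tool frame: the origin (TCP) lies between the finger pads; the fingertips stand 8 mm ahead of it and the grasp point (between the pads) lies 11 mm behind it (arm.tcp_to_tips is the distance from the TCP to the fingertips, in m); z points along the fingers, x is the direction in which the jaws open and shut, and the axes are right-handed (so a half turn about z gives the same grasp; the last joint's range is limited). The gripper opens to 92 mm and grips with 3 to 60 N. Pads are 19 mm wide; open, the fingers measure 130 mm over their backs; the gripper's body (75 mm by 190 mm) begins 47 mm behind the grasp point.
Start: joints at [-1.37, 0.434, 0.025, 1.573, -0.012, 1.134, -0.075], TCP at [0.187, 0.596, 0.235] pointing down, gripper open.
Joint ranges: [-2.62, 2.62], [-0.44, 2.09], [-1.27, 1.32], [0.08, 2.57], [-1.32, 4.46], [0.12, 2], [-2.74, 2.74]. Speed limits (rad/s): [2.22, 2.22, 3.01, 3.01, 3.14, 3.14, 3.14].

INTERFACE

Orientations are given as a rotation vector (axis times angle).
In Python, from cell import arm, eyes gives the robot as it stands.
- The arm moves only by the tool play_rows, never from a script. Its argument "rows" is a list of rows, each a list of 3 entries, a list of its own where there are three numbers: the shift along the tool's x, y, z each as a share of 50 cm, from -1 to 1, then the turn, a rotation vector about the tool's x, y, z each as a share of 60 degrees, from -1 to 1, then the opening, from -1 (shut) to 1 (fully open), so that 0 is half open. In form: [[[dx, dy, dz], [ax, ay, az], grip], ...]. A call has 1 to 10 rows; each row is the pose to reach, as a shift and turn from the pose commanded when the call began, along the tool's axes at that moment; what a row does not reach only later rows make up. A row lasts 1/10 s, in which the tool goes at most 50 mm and 8.59 degrees, less where a joint would pass 70% of its speed; a pose out of reach is approached as far as the arm can. A call with a number of a shift or a turn outside -1 to 1 is refused whole. A call with a gripper value outside its range is refused whole. The fingers move at their own pace and stop on an object; "newtons" is the grip in N (left out, the last holds). Time passes only in rows, so rows that repeat a pose let the fingers close. It gives the time, the measured TCP pose, the force and the opening at its end, in the units of the state.
- arm.observe(): the state, without advancing time (a new reading comes with each control period).
- eyes.get_image(name): name is "scene" or "top" or "wrist"; returns (picture, depth): 420x560x3 uint8, red, green, blue; 420x560 float32, m along the optical axis (not along the pixel's ray), 0 where there is no reading.
- eyes.get_calibration(name): a dict with "intrinsics" (3x3 intrinsics, pixels), "k1" (the pictures are not rectified: a ray, as slopes to the right and down, at radius r is drawn at 1 + k1 r^2 times it, then the intrinsics apply), "R" (3x3) and "t" (3): a world point X has camera coordinates R X + t. Camera axes: x right, y down, z forward; pixel columns grow to the right and rows downward; lengths in m; the calibration is good to about 2 mm. A picture is of the moment at which its call begins: read the wrist's pose just before it. get_calibration takes no time and is no camera call; for the wrist camera it gives the pose at the moment of the call.
- arm.sign_off(): hands the job in, once; it reports no verdict.
The state is a dict: "clock": time; "joints": joint angles; "dq": joint speeds; "joint_efforts": joint torques, N m; "position": TCP position; "ee_rot": TCP orientation; "force": force on the tool from outside, world axes, zero at the start; "ft_torque": the same for the moment, N m; "width": opening from 0.0 (shut) to 1.0 (fully open).
Only numpy, scipy, OpenCV 4.12 (cv2) and the standard library are available. Lean on these libraries where they do the work, as an engineer would, in place of code of your own. Each camera call takes 0.05 s, during which the arm holds its last target.

TASK

Take the longer of the two firebrick tiles off the sloping rest and stand it upright on its long thin edge in the middle of the bright steel plate of the brazing stand, lengthwise along the plate, so that it shields what lies beyond the clamped tube. Firebrick chips: set it down gently, and leave the shorter tile where it leans.

Things in the scene. Friction and masses are not known exactly. Their poses are not given: they have to be found in the camera images.
- long_tile_mid (a point): Centre of the long firebrick tile, a plain buff slab 24 mm thick (its x), 130 mm long (its y) and 100 mm high (its z), 0.19 to 0.38 kg. It starts leaning on the rest, 40 degrees from upright, top towards the robot, one long edge on the rest's ledge; its z points up along the leaning slab to its upper long edge. The rest supports only the lower 58 mm of its underside: the upper 42 mm stand free on both faces.
- short_tile_mid (a point): Centre of the short firebrick tile, the same material, 24 mm thick (its x), 80 mm long (its y), 100 mm high (its z), leaning beside the long one on the same rest, on its left or right, 35 mm between them. To be left there.
- rest: Sloping steel rest fixed to the bench, 290 mm long (its y), 80 mm deep, 65 mm high; origin under it at bench level. Its sheet leans 40 degrees from upright towards its -x side (the robot's); the ledge under the tiles is 30 mm above the bench at the origin's x; the two tiles stand 70 mm either side of the origin along y.
- plate_mid (a point): Centre of the top face of the brazing stand's flat bright steel plate, 10 mm above the bench, 90 mm (its x) by 180 mm (its y); z up. Fixed to the bench. On its -x side (the robot's) a 10 mm copper tube runs along y, 85 mm from this point and 75 mm above the bench, held by a 44 mm wide post at x -85, y +135 mm, which with its screw is 120 mm high.
Things that resemble listed ones, but are neither listed nor needed, are in the scene too. What is shaped like the part that bears long_tile_mid but black is not meant.

How it is judged:
By the outcome, as a careful person would: the job done as asked, in the order asked, and still so for the second after the job is handed in, with the robot touching nothing.
It also fails if it takes over 38 s, if anything falls off the work surface, if the arm or the gripper's body presses on something with over 40 N, if the wrist force passes 120 N, or if a joint passes its speed limit or range.

## Working session

There is one attempt and no reset: what is moved stays moved. The work goes in short steps, Python scripts to look and compute and a tool call to move; the robot and the scene stay as the last step left them, time stands still between calls to the robot, and variables do not carry over. Pictures are saved under pics/ and viewed, and the job is handed in when it is done.

Besides the shell and the picture viewer there is one more tool, called after ">>>" by a JSON object that holds its "method" and its "body". play_rows: Moves the arm, as the interface text tells. Its arguments: {"type":"object","properties":{"rows":{"type":"array","items":{"type":"array"}},"newtons":{"type":"number"}},"required":["rows"]}

```bash
ls; mkdir -p pics; python3 - <<'E'
from cell import arm, eyes
import cv2,numpy as np
s=arm.observe(); print(s, arm.tcp_to_tips)
for n in ["scene","top"]:
    im,d=eyes.get_image(n); c=eyes.get_calibration(n); print(n,c)
    cv2.imwrite(f"pics/{n}0.png",im[:,:,::-1]); np.savez(f"{n}0.npz",im=im,d=d,**{k:np.array(v) for k,v in c.items()})
E
```

```text
pics
{'clock': 0.0, 'joints': array([-1.36958082,  0.43522276,  0.02499051,  1.57409722, -0.01156823,
        1.13397601, -0.07509825]), 'dq': array([ 0.00125137, -0.00019178,  0.00155335, -0.0010498 , -0.00104037,
        0.00274361, -0.00195852]), 'joint_efforts': array([ 4.54358387e-04, -6.67871761e+01,  9.85509753e-01, -3.14447594e+01,
       -6.04821090e-02,  4.27733653e-02,  1.61617663e-04]), 'position': array([0.18690292, 0.5958849 , 0.23394526]), 'ee_rot': array([ 2.53122824e+00,  1.85898479e+00, -1.79511309e-03]), 'force': array([-0.43493237, -0.18959098,  0.63280587]), 'ft_torque': array([-0.0473103 ,  0.0134723 ,  0.02596243]), 'width': 1.0013879538064505} 0.008
scene {'intrinsics': array([[480.06114988,   0.        , 278.09387078],
       [  0.        , 480.06114988, 218.96258043],
       [  0.        ,   0.        ,   1.        ]]), 'k1': -0.1535039015157407, 'R': array([[ 0.79096487,  0.61180807,  0.00809044],
       [ 0.47778782, -0.60933121, -0.63279877],
       [-0.38222164,  0.50438711, -0.77427403]]), 't': array([-0.29149258, -0.19657922,  1.51649926])}
top {'intrinsics': array([[406.90280693,   0.        , 278.99866915],
       [  0.        , 406.90280693, 203.74828958],
       [  0.        ,   0.        ,   1.        ]]), 'k1': -0.11941454079036709, 'R': array([[-0.01707032, -0.99984022, -0.00530551],
       [-0.99220012,  0.01759472, -0.12340727],
       [ 0.1234809 ,  0.00315753, -0.99234193]]), 't': array([-0.05518312,  0.45229342,  1.15221785])}
```

View pics/scene0.png

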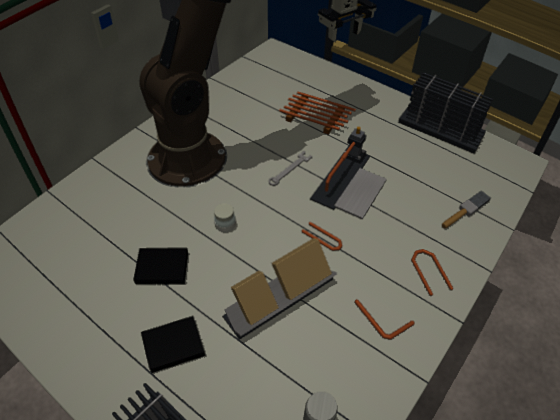

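View pics/top0.png

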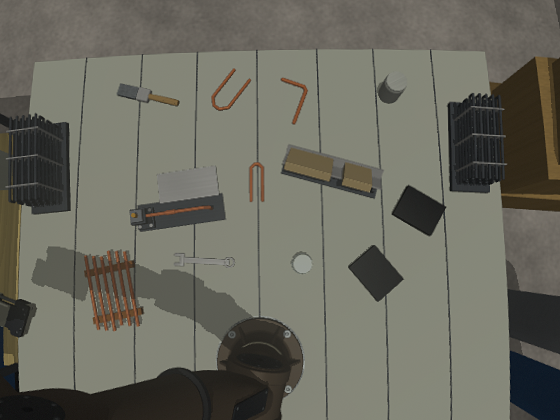

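The top view shows the buff slabs at (308,163), longer, and (358,177), shorter, on the grey rest. The lookalikes are black slabs at (418,210) and (375,272) and black racks at (40,165) and (475,145). The bright plate is at (188,183), with the tube at (180,210) and the post at (138,215). I'll check this in close crops.

```bash
python3 - <<'E'
import cv2,numpy as np
a=cv2.imread("pics/top0.png")[130:240,110:400]
b=cv2.imread("pics/scene0.png")[110:350,210:400]
cv2.imwrite("pics/ctop.png",cv2.resize(a,None,fx=2.7,fy=2.7,interpolation=cv2.INTER_CUBIC))
cv2.imwrite("pics/cscene.png",cv2.resize(b,None,fx=2.5,fy=2.5,interpolation=cv2.INTER_CUBIC))
E
cat > h.py <<'E'
import numpy as np,cv2
def load(n):
    return np.load(n+".npz")
def cloud(z):
    K=z["intrinsics"];k1=float(z["k1"]);d=z["d"];h,w=d.shape
    u,v=np.meshgrid(np.arange(w),np.arange(h))
    D=np.array([k1,0,0,0,0.])
    p=cv2.undistortPoints(np.stack([u,v],-1).reshape(-1,1,2).astype(np.float64),K,D).reshape(h,w,2)
    X=np.dstack([p[...,0]*d,p[...,1]*d,d])
    return (X-z["t"])@z["R"],p   # world
def onplane(z,uv,h):
    p=cv2.undistortPoints(np.array(uv,float).reshape(-1,1,2),z["intrinsics"],np.array([float(z["k1"]),0,0,0,0])).reshape(-1,2)
    r=np.c_[p,np.ones(len(p))]@z["R"]; c=-z["R"].T@z["t"]
    return c+r*((h-c[2])/r[:,2])[:,None]
def proj(z,X):
    c=np.atleast_2d(X)
    return cv2.projectPoints(c.astype(float),cv2.Rodrigues(z["R"])[0],z["t"].astype(float),z["intrinsics"],np.array([float(z["k1"]),0,0,0,0]))[0].reshape(-1,2)
E
python3 - <<'E'
from h import *
for n in ["top0","scene0"]:
    z=load(n);W,_=cloud(z);im=z["im"]
    hsv=cv2.cvtColor(im,cv2.COLOR_RGB2HSV)
    m=((hsv[...,0]>10)&(hsv[...,0]<26)&(hsv[...,1]>80)&(hsv[...,2]>60)).astype(np.uint8)
    k,l,st,ce=cv2.connectedComponentsWithStats(m)
    for i in range(1,k):
        if st[i,4]>150:
            P=W[l==i]; P=P[P[:,2]>-.1]
            print(n,st[i],ce[i].round(),np.median(P,0).round(3),P.min(0).round(3),P.max(0).round(3),hsv[l==i].mean(0))
E
```

```text
top0 [ 535   56   25  124 1705] [548. 114.] [ 0.769 -1.01  -0.085] [ 0.306 -1.076 -0.095] [ 0.986 -0.067  1.199] [ 18.99530792 132.57653959  99.86744868]
top0 [211  69  40  42 263] [228.  92.] [0.804 0.091 0.009] [ 0.306 -0.067 -0.003] [0.88  0.142 1.199] [ 11.23574144 150.37642586 119.33840304]
top0 [281  78  27  46 207] [297.  96.] [ 0.792 -0.126  0.011] [ 0.306 -0.155 -0.003] [ 0.85  -0.067  1.199] [ 11.14009662 153.55072464 119.40096618]
top0 [149  94  29  12 170] [163.  99.] [0.783 0.287 0.017] [ 0.306 -0.067 -0.003] [0.804 0.335 1.199] [ 18.59411765 121.04705882 109.95882353]
  return _methods._mean(a, axis=axis, dtype=dtype,
  ret = um.true_divide(
Traceback (most recent call last):
ValueError: zero-size array to reduction operation minimum which has no identity
```

View pics/ctop.png

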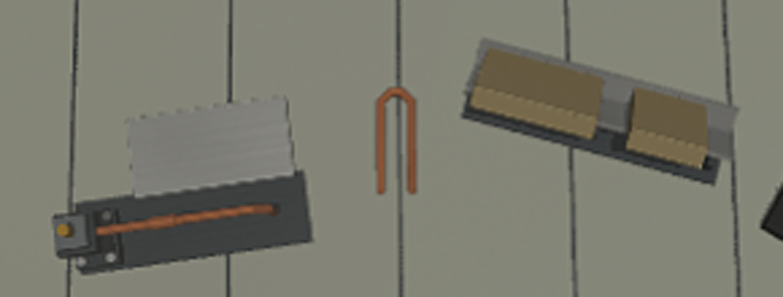

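View pics/cscene.png

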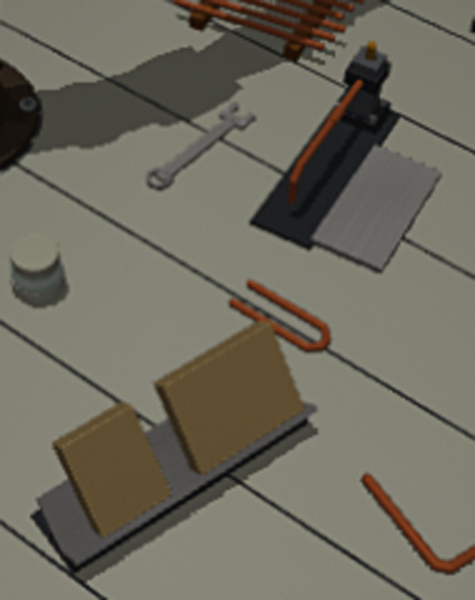

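```bash
python3 - <<'E'
from h import *
z=load("top0");hsv=cv2.cvtColor(z["im"],cv2.COLOR_RGB2HSV)
for p in [(308,163),(308,155),(358,177),(188,183),(190,215),(335,168),(240,240),(250,130)]:
    print(p,z["im"][p[1],p[0]],hsv[p[1],p[0]])
z=load("scene0");hsv=cv2.cvtColor(z["im"],cv2.COLOR_RGB2HSV)
for p in [(303,270),(253,297),(284,245)]:
    print(p,z["im"][p[1],p[0]],hsv[p[1],p[0]])
E
```

```text
(308, 163) [102  90  65] [ 20  93 102]
(308, 155) [101  90  64] [ 21  93 101]
(358, 177) [101  90  65] [ 21  91 101]
(188, 183) [124 124 118] [ 30  12 124]
(190, 215) [61 63 63] [90  8 63]
(335, 168) [90 89 86] [23 11 90]
(240, 240) [132 133 120] [ 32  25 133]
(250, 130) [132 134 121] [ 35  25 134]
(303, 270) [94 78 49] [ 19 122  94]
(253, 297) [94 78 50] [ 19 119  94]
(284, 245) [133 132 118] [ 28  29 133]
```

The crops confirm it: the long tile is the left (+y) one at (308,163) and stands on the grey rest. The bright plate adjoins the tube stand. Next I'll measure.

```bash
python3 - <<'E'
from h import *
np.set_printoptions(suppress=True,precision=4)
def plane(P):
    for _ in range(4):
        c=P.mean(0);n=np.linalg.svd(P-c,full_matrices=False)[2][2];r=(P-c)@n
        P=P[abs(r)<max(2*np.median(abs(r)),.001)]
    return c,n*np.sign(n[2]),r.std()
boxes={"top0":[(275,140,392,198)],"scene0":[(225,235,340,335)]}
for n in boxes:
    z=load(n);W,_=cloud(z);hsv=cv2.cvtColor(z["im"],cv2.COLOR_RGB2HSV)
    m=((hsv[...,0]>12)&(hsv[...,0]<26)&(hsv[...,1]>60)&(hsv[...,2]>40)).astype(np.uint8)
    mm=np.zeros_like(m);x0,y0,x1,y1=boxes[n][0];mm[y0:y1,x0:x1]=m[y0:y1,x0:x1]
    k,l,st,ce=cv2.connectedComponentsWithStats(mm)
    for i in range(1,k):
        if st[i,4]>120:
            e=cv2.erode((l==i).astype(np.uint8),np.ones((3,3)))
            P=W[(e>0)&(z["d"]>0.2)];c,nn,s=plane(P)
            print(n,st[i],c,nn,s,"lean",np.degrees(np.arcsin(nn[2])),"yaw",np.degrees(np.arctan2(nn[1],nn[0])))
    # bench
    g=W[200:260,230:300] if n=="top0" else W[230:250,380:410]
    print("bench z",np.median(g[...,2]))
z=load("top0");hsv=cv2.cvtColor(z["im"],cv2.COLOR_RGB2HSV)
g=z["im"].astype(int)
m=((hsv[...,1]<19)&(hsv[...,2]>105)).astype(np.uint8)
mm=np.zeros_like(m);mm[155:210,145:235]=m[155:210,145:235]
mm=cv2.morphologyEx(mm,cv2.MORPH_OPEN,np.ones((3,3)))
k,l,st,ce=cv2.connectedComponentsWithStats(mm);i=1+np.argmax(st[1:,4]);print(st[i])
v,u=np.nonzero(l==i);P=onplane(z,np.c_[u,v],.01)[:,:2]
r=cv2.minAreaRect((P*1000).astype(np.float32));print("plate rect",r)
print("moment centroid",P.mean(0))
cv2.imwrite("pics/pm.png",cv2.resize((l==i).astype(np.uint8)[140:240,110:250]*255,None,fx=4,fy=4))
z=load("scene0");hsv=cv2.cvtColor(z["im"],cv2.COLOR_RGB2HSV)
for p in [(360,195),(350,205),(372,185),(395,180)]:print(z["im"][p[1],p[0]],hsv[p[1],p[0]])
E
```

```text
top0 [ 284  148   49   34 1074] [ 0.5643 -0.1525  0.0811] [ 0.7146 -0.2052  0.6688] 0.0010737829067828004 lean 41.97265494349784 yaw -16.019378271461857
top0 [342 163  30  29 678] [ 0.525  -0.2844  0.0825] [ 0.7175 -0.2047  0.6658] 0.001014060765337669 lean 41.747306709307324 yaw -15.926087034588178
bench z -0.00030551361463780836
scene0 [ 272  238   60   62 2138] [ 0.5645 -0.1584  0.0789] [ 0.7361 -0.2128  0.6425] 0.0010070382794245152 lean 39.981620882326816 yaw -16.123394144874737
scene0 [ 231  271   48   54 1509] [ 0.5266 -0.2913  0.0782] [ 0.732  -0.2116  0.6476] 0.000935240225680569 lean 40.36173084859583 yaw -16.119604300597786
bench z 0.00015750185093186403
[ 157  166   62   37 1736]
plate rect ((518.9891357421875, 210.22605895996094), (89.3957748413086, 179.75022888183594), 7.281682968139648)
moment centroid [0.5183 0.2095]
[104 100  99] [  6  12 104]
[105 103 100] [ 18  12 105]
[100  97  95] [ 12  13 100]
[125 124 111] [ 28  29 125]
```

View pics/pm.png

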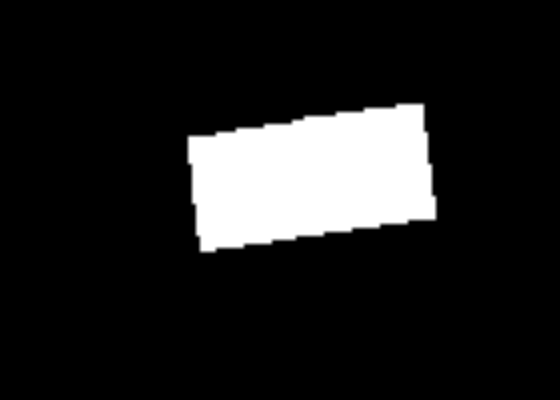

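```bash
python3 - <<'E'
from h import *
np.set_printoptions(suppress=True,precision=4)
yaw=np.radians(-16.08);a=np.radians(40)
ex=np.array([np.cos(yaw)*np.cos(a),np.sin(yaw)*np.cos(a),np.sin(a)])
ey=np.array([-np.sin(yaw),np.cos(yaw),0]);ez=np.cross(ex,ey);print(ex,ey,ez)
boxes={"top0":(275,140,392,198),"scene0":(225,235,340,335)}
for n,b in boxes.items():
    z=load(n);W,p=cloud(z);hsv=cv2.cvtColor(z["im"],cv2.COLOR_RGB2HSV)
    m=((hsv[...,0]>12)&(hsv[...,0]<26)&(hsv[...,1]>60)&(hsv[...,2]>40)).astype(np.uint8)
    mm=np.zeros_like(m);x0,y0,x1,y1=b;mm[y0:y1,x0:x1]=m[y0:y1,x0:x1]
    k,l,st,ce=cv2.connectedComponentsWithStats(mm)
    for i in np.argsort(-st[:,4]):
        if i==0 or st[i,4]<120: continue
        P=W[(l==i)&(z["d"]>.2)]
        f=P@ex; off=np.median(f[f>np.percentile(f,50)]) 
        # face plane offset: mode
        h,e=np.histogram(f,np.arange(f.min(),f.max()+.002,.001)); off=e[h.argmax()]+.0005; off=np.median(f[abs(f-off)<.003])
        # cast mask pixels on the plane
        c=-z["R"].T@z["t"]; v,u=np.nonzero(l==i)
        r=np.c_[p[v,u],np.ones(len(u))]@z["R"]
        Q=c+r*((off-c@ex)/(r@ex))[:,None]
        Y=Q@ey;Z=Q@ez
        face=P[abs(P@ex-off)<.003]
        print(n,i,"off",off,"cast Y",np.percentile(Y,[.5,99.5]),"Z",np.percentile(Z,[.3,99.7]),"depthface Y",np.percentile(face@ey,[.5,99.5]),"Z",np.percentile(face@ez,[.5,99.5]))
        # row-bottom edge
        if abs(np.ptp(Y)-.13)<.02:
          yc=(np.percentile(Y,.5)+np.percentile(Y,99.5))/2; zb=np.percentile(Z,.3)
          C=ex*(off-.012)+ey*yc+ez*(zb+.05); print("  centre",C,"top edge",C+.05*ez,"bottom edge",C-.05*ez, "upper-face off")
E
```

```text
[ 0.7361 -0.2122  0.6428] [0.277  0.9609 0.    ] [-0.6176  0.178   0.766 ]
top0 1 off 0.5003069530944293 cast Y [-0.0524  0.0742] Z [-0.3662 -0.2247] depthface Y [-0.0523  0.0742] Z [-0.3675 -0.2682]
  centre [ 0.5577 -0.1494  0.0716] top edge [ 0.5269 -0.1405  0.1099] bottom edge [ 0.5886 -0.1583  0.0333] upper-face off
top0 2 off 0.5001626020661919 cast Y [-0.1677 -0.086 ] Z [-0.3644 -0.2246] depthface Y [-0.1678 -0.0886] Z [-0.3649 -0.2675]
scene0 2 off 0.49986533469454286 cast Y [-0.0636  0.072 ] Z [-0.3692 -0.2621] depthface Y [-0.0559  0.0719] Z [-0.3693 -0.2694]
  centre [ 0.5574 -0.1563  0.0691] top edge [ 0.5265 -0.1474  0.1074] bottom edge [ 0.5883 -0.1652  0.0308] upper-face off
scene0 12 off 0.49994159157864654 cast Y [-0.1763 -0.0924] Z [-0.3689 -0.2614] depthface Y [-0.1717 -0.0924] Z [-0.3688 -0.269 ]
```

```bash
cat >> h.py <<'E'
from scipy.spatial.transform import Rotation as Ro
def rel(s,P,R):
    R0=Ro.from_rotvec(s["ee_rot"]).as_matrix()
    d=R0.T@(np.array(P)-s["position"])/.5
    rv=Ro.from_matrix(R0.T@R).as_rotvec()/np.radians(60)
    return d.round(4),rv.round(4)
def frame(yawdeg,leandeg):
    y,a=np.radians([yawdeg,leandeg])
    ex=np.array([np.cos(y)*np.cos(a),np.sin(y)*np.cos(a),np.sin(a)]);ey=np.array([-np.sin(y),np.cos(y),0])
    return ex,ey,np.cross(ex,ey)
def tool(yawdeg,leandeg,sg=1):
    ex,ey,ez=frame(yawdeg,leandeg); x=sg*ex;z=-ez
    return np.c_[x,np.cross(z,x),z]
EX,EY,EZ=frame(-16.08,40)
def tile(Z,dx=0): return EX*(.4881+dx)+EY*.0095+EZ*Z
E
python3 - <<'E'
from h import *
from cell import arm
s=arm.observe();R0=Ro.from_rotvec(s["ee_rot"]).as_matrix();print(R0.round(3))
G=tile(-.2965);PG=tile(-.2965+.10);print(G,PG)
for sg in(1,-1):
    print(sg,rel(s,PG,tool(-16.08,40,sg)),rel(s,[.45,-.12,.27],tool(-16.08,0,sg)),rel(s,[.45,.05,.25],R0))
E
```

```text
[[ 0.299  0.954 -0.   ]
 [ 0.954 -0.299 -0.001]
 [-0.001  0.    -1.   ]]
[ 0.54503885 -0.14722448  0.08661245] [ 0.48327493 -0.1294206   0.1632169 ]
1 (array([-1.2067,  0.9997,  0.1434]), array([-0.513 ,  0.527 ,  1.4126])) (array([-1.2089,  0.9306, -0.0701]), array([1.1000e-03, 9.0000e-04, 1.4778e+00])) (array([-0.8844,  0.8288, -0.0306]), array([0., 0., 0.]))
-1 (array([-1.2067,  0.9997,  0.1434]), array([-0.5302, -0.516 , -1.4539])) (array([-1.2089,  0.9306, -0.0701]), array([-9.0000e-04,  1.1000e-03, -1.5222e+00])) (array([-0.8844,  0.8288, -0.0306]), array([0., 0., 0.]))
```

>>> {"method": "play_rows", "body": {"rows": [[[-0.88,0.83,-0.03],[0,0,0.9],0.3],[[-0.88,0.83,-0.03],[0,0,0.9],0.3],[[-0.88,0.83,-0.03],[0,0,0.9],0.3],[[-0.88,0.83,-0.03],[0,0,0.9],0.3],[[-0.88,0.83,-0.03],[0,0,0.9],0.3],[[-0.88,0.83,-0.03],[0,0,0.9],0.3],[[-0.88,0.83,-0.03],[0,0,0.9],0.3],[[-0.88,0.83,-0.03],[0,0,0.9],0.3],[[-0.88,0.83,-0.03],[0,0,0.9],0.3],[[-0.88,0.83,-0.03],[0,0,0.9],0.3]]}}

```text
clock: 1.1
position: [0.4057, 0.1448, 0.2472]
ee_rot: [-3.1, -0.508, -0.0]
force: [0.8, 0.3, -1.0]
width: 0.65
```

```bash
python3 - <<'E'
from h import *
from cell import arm
s=arm.observe();print(s["clock"],s["position"],s["joints"],s["dq"],s["force"])
print(rel(s,tile(-.2965+.12),tool(-16.08,40,1)))
E
```

```text
1.1 [0.40572115 0.14481781 0.24722528] [-0.88647463  0.09112564  0.46225745  2.02568967 -0.04765853  1.0345399
 -0.0767968 ] [ 0.73648526  0.04060492  0.49345424 -0.05509476 -0.06352681  0.03040845
  1.25294584] [ 0.79585207  0.33286139 -1.02283978]
(array([-0.0492,  0.5547,  0.1371]), array([-0.2021,  0.6458,  0.554 ]))
```

>>> {"method": "play_rows", "body": {"rows": [[[-0.05,0.55,0.1],[-0.2,0.65,0.55],0.3],[[-0.05,0.55,0.1],[-0.2,0.65,0.55],0.3],[[-0.05,0.55,0.1],[-0.2,0.65,0.55],0.3],[[-0.05,0.55,0.1],[-0.2,0.65,0.55],0.3],[[-0.05,0.55,0.1],[-0.2,0.65,0.55],0.3],[[-0.05,0.55,0.1],[-0.2,0.65,0.55],0.3],[[-0.05,0.55,0.1],[-0.2,0.65,0.55],0.3],[[-0.05,0.55,0.1],[-0.2,0.65,0.55],0.3],[[-0.05,0.55,0.1],[-0.2,0.65,0.55],0.3],[[-0.05,0.55,0.1],[-0.2,0.65,0.55],0.3]]}}

```text
clock: 2.1
position: [0.4726, -0.1267, 0.2044]
ee_rot: [2.819, -0.36, 1.002]
force: [-0.7, -0.3, -0.4]
width: 0.658
```

```bash
cat > w.py <<'E'
from h import *
from cell import arm
s=arm.observe();print(s["clock"],s["position"],s["joints"].round(3),abs(s["dq"]).max(),s["force"].round(2),s["width"])
E
cat > a.py <<'E'
from w import *
print(rel(s,tile(-.2965+.12),tool(-16.08,40,1)))
E
python3 a.py
```

```text
2.1 [ 0.47259204 -0.12673103  0.20442628] [-0.479 -0.031  0.491  2.539  1.751  0.208 -1.921] 2.183597843485959 [-0.66 -0.3  -0.36] 0.6580466340341431
(array([-0.0357, -0.0029,  0.0376]), array([0.0221, 0.0088, 0.0336]))
```

>>> {"method": "play_rows", "body": {"rows": [[[-0.03,0,0.04],[0.02,0.01,0.03],0.3],[[-0.03,0,0.04],[0.02,0.01,0.03],0.3],[[-0.03,0,0.04],[0.02,0.01,0.03],0.3],[[-0.03,0,0.04],[0.02,0.01,0.03],0.3]]}}

```text
clock: 2.5
position: [0.473, -0.1275, 0.1786]
ee_rot: [2.836, -0.394, 1.03]
force: [-0.2, 0.2, 0.8]
width: 0.652
```

```bash
python3 a.py
```

```text
2.5 [ 0.47297139 -0.12746672  0.17857368] [-0.182  0.062  0.236  2.567  2.463  0.216 -2.654] 0.6063457185303367 [-0.22  0.16  0.78] 0.6520677569048847
(array([-0.0037, -0.002 , -0.003 ]), array([0.0014, 0.001 , 0.0048]))
```

>>> {"method": "play_rows", "body": {"rows": [[[-0.004,-0.002,0.02],[0,0,0.005],0.3],[[-0.004,-0.002,0.04],[0,0,0.005],0.3],[[-0.004,-0.002,0.06],[0,0,0.005],0.3],[[-0.004,-0.002,0.08],[0,0,0.005],0.3],[[-0.004,-0.002,0.08],[0,0,0.005],0.3]]}}

```text
clock: 3.0
position: [0.4971, -0.1342, 0.1468]
ee_rot: [2.835, -0.404, 1.031]
force: [-0.6, 0.5, 0.1]
width: 0.652
```

```bash
python3 a.py
```

```text
3.0 [ 0.49708613 -0.13422156  0.14675677] [ 0.243  0.21  -0.211  2.528  2.527  0.338 -2.716] 0.06704344745579635 [-0.55  0.55  0.11] 0.6523779426341572
(array([-0.0013, -0.0013, -0.084 ]), array([ 0.0027,  0.0007, -0.0015]))
```

>>> {"method": "play_rows", "body": {"rows": [[[-0.001,-0.001,0.02],[0,0,0],0.3],[[-0.001,-0.001,0.04],[0,0,0],0.3],[[-0.001,-0.001,0.06],[0,0,0],0.3],[[-0.001,-0.001,0.07],[0,0,0],0.3],[[-0.001,-0.001,0.07],[0,0,0],0.3]]}}

```text
clock: 3.5
position: [0.5184, -0.1393, 0.1203]
ee_rot: [2.835, -0.402, 1.032]
force: [-0.1, 0.3, 0.7]
width: 0.651
```

```bash
cat > b.py <<'E'
from w import *
print(rel(s,tile(-.2965),tool(-16.08,40,1)))
E
python3 b.py; python3 - <<'E'
from cell import eyes
import cv2,numpy as np
for n in ["wrist","scene"]:
    im,d=eyes.get_image(n)
    if n=="scene": im=cv2.resize(im[200:350,200:400],None,fx=3.5,fy=3.5,interpolation=cv2.INTER_CUBIC)
    cv2.imwrite(f"pics/{n}1.png",im[:,:,::-1])
E
```

```text
3.5 [ 0.51839105 -0.13930585  0.12031148] [ 0.334  0.319 -0.313  2.502  2.548  0.427 -2.717] 0.021559050027989364 [-0.11  0.27  0.71] 0.6513699210954287
(array([-0.0007,  0.0002,  0.0874]), array([ 0.0023, -0.    , -0.    ]))
```

View pics/wrist1.png

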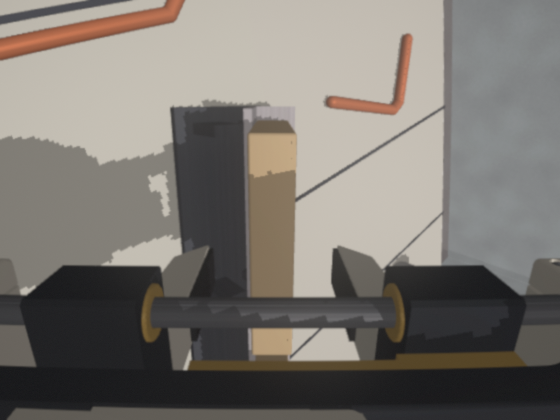

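View pics/scene1.png

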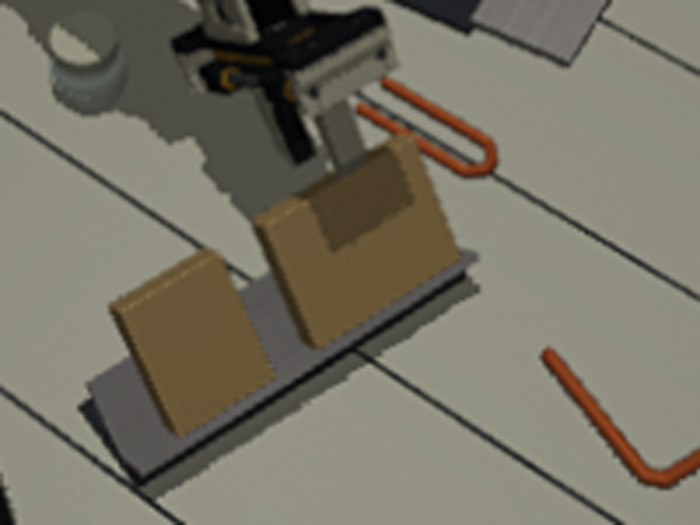

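The wrist view shows the tile's top edge (columns 248–295) centred between the pads (about 208–333). The scene view shows the gripper at the tile's mid-length. I'll go in now.

>>> {"method": "play_rows", "body": {"rows": [[[0,0,0.02],[0,0,0],0.3],[[0,0,0.04],[0,0,0],0.3],[[0,0,0.06],[0,0,0],0.3],[[0,0,0.075],[0,0,0],0.3],[[0,0,0.087],[0,0,0],0.3],[[0,0,0.087],[0,0,0],0.3]]}}

```text
clock: 4.2
position: [0.5456, -0.1473, 0.0863]
ee_rot: [2.836, -0.403, 1.031]
force: [0.3, -0.5, 0.9]
width: 0.654
```

```bash
python3 b.py
```

```text
4.2 [ 0.54556277 -0.14734393  0.08633961] [ 0.379  0.446 -0.359  2.462  2.58   0.514 -2.717] 0.026212151508303992 [ 0.35 -0.48  0.9 ] 0.6542260916414608
(array([-0.0005,  0.0001, -0.0011]), array([ 0.0022,  0.0003, -0.0007]))
```

>>> {"method": "play_rows", "body": {"rows": [[[0,0,0],[0,0,0],0.0],[[0,0,0],[0,0,0],-0.3],[[0,0,0],[0,0,0],-0.5],[[0,0,0],[0,0,0],-0.7],[[0,0,0],[0,0,0],-1],[[0,0,0],[0,0,0],-1],[[0,0,0],[0,0,0],-1],[[0,0,0],[0,0,0],-1]], "newtons": 25}}

```text
clock: 5.0
position: [0.545, -0.1471, 0.0872]
ee_rot: [2.835, -0.402, 1.032]
force: [-3.8, 1.0, 1.6]
width: 0.261
```

```bash
cat > c.py <<'E'
from w import *
R=tool(-16.08,40,1)
print(s["ft_torque"])
P=s["position"]
print("lift 60",rel(s,P+[.01,-.0029,.06],R), "lift",rel(s,P+[.02,0,.16],R))
E
python3 c.py
```

```text
5.0 [ 0.54496467 -0.1470769   0.0871507 ] [ 0.379  0.444 -0.359  2.463  2.579  0.514 -2.717] 0.002486406598122468 [-3.8   1.03  1.55] 0.26074470066628713
[0.200716   1.10987458 0.00687592]
lift 60 (array([ 0.0931,  0.0002, -0.0785]), array([ 0.0021, -0.0002, -0.    ])) lift (array([ 0.2352, -0.0106, -0.2204]), array([ 0.0021, -0.0002, -0.    ]))
```

>>> {"method": "play_rows", "body": {"rows": [[[0.008,0,-0.006],[0,0,0],-1],[[0.02,0,-0.017],[0,0,0],-1],[[0.035,0,-0.03],[0,0,0],-1],[[0.055,0,-0.045],[0,0,0],-1],[[0.075,0,-0.062],[0,0,0],-1],[[0.093,0,-0.078],[0,0,0],-1],[[0.093,0,-0.078],[0,0,0],-1]]}}

```text
clock: 5.7
position: [0.5568, -0.1501, 0.1497]
ee_rot: [2.833, -0.402, 1.039]
force: [-0.0, 0.1, -3.4]
width: 0.262
```

```bash
python3 c.py; python3 - <<'E'
from cell import eyes
import cv2,numpy as np
for n in ["scene"]:
    im,d=eyes.get_image(n)
    if n=="scene": im=cv2.resize(im[180:350,200:400],None,fx=3.5,fy=3.5,interpolation=cv2.INTER_CUBIC)
    cv2.imwrite(f"pics/{n}2.png",im[:,:,::-1])
E
```

```text
5.7 [ 0.55681623 -0.1501272   0.14967969] [ 0.3    0.283 -0.242  2.397  2.436  0.296 -2.579] 0.04560935727088257 [-0.01  0.05 -3.43] 0.26231564953907527
[0.25325131 1.16646845 0.04678853]
lift 60 (array([ 0.0935,  0.0001, -0.0781]), array([ 0.0018, -0.0047, -0.0004])) lift (array([ 0.2362, -0.0108, -0.2193]), array([ 0.0018, -0.0047, -0.0004]))
```

View pics/scene2.png

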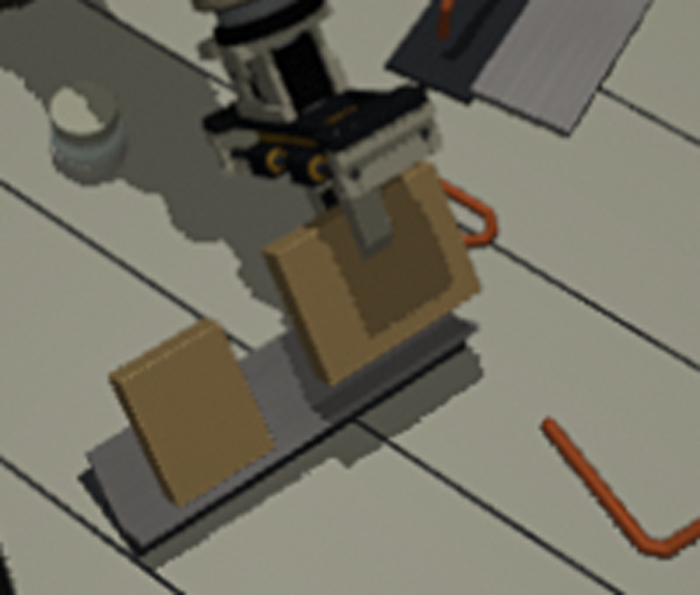

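The tile is clear of the rest and held straight, and the short tile hasn't moved. Now I'll raise it and turn it upright.

```bash
python3 - <<'E'
from w import *
print(rel(s,[.565,-.12,.30],tool(-16.08,0,1)))
E
```

```text
5.75 [ 0.55619465 -0.1500038   0.14855872] [ 0.3    0.284 -0.243  2.398  2.437  0.298 -2.58 ] 0.02707801899759295 [ 0.22  0.02 -3.35] 0.25853738660672165
(array([ 0.1957, -0.0621, -0.2313]), array([ 0.0017, -0.67  , -0.0009]))
```

>>> {"method": "play_rows", "body": {"rows": [[[0.05,-0.01,-0.05],[0,-0.05,0],-1],[[0.09,-0.02,-0.1],[0,-0.12,0],-1],[[0.13,-0.03,-0.15],[0,-0.2,0],-1],[[0.16,-0.045,-0.2],[0,-0.28,0],-1],[[0.19,-0.06,-0.23],[0,-0.36,0],-1],[[0.195,-0.06,-0.23],[0,-0.44,0],-1],[[0.195,-0.06,-0.23],[0,-0.52,0],-1],[[0.195,-0.06,-0.23],[0,-0.6,0],-1],[[0.195,-0.06,-0.23],[0,-0.67,0],-1],[[0.195,-0.06,-0.23],[0,-0.67,0],-1]]}}

```text
clock: 6.75
position: [0.5612, -0.1363, 0.2847]
ee_rot: [2.947, -0.481, 0.359]
force: [2.4, -2.3, -3.5]
width: 0.259
```

```bash
cat > d.py <<'E'
from w import *
ex,ey,ez=frame(7.3,0)
print("fix",rel(s,[.565,-.12,.30],tool(-16.08,0,1)))
print("over",rel(s,[.519,.21,.27],tool(7.3,0,1)))
E
python3 d.py
```

```text
6.75 [ 0.56117956 -0.13630117  0.28467803] [ 0.31   0.208 -0.316  1.817  0.292  0.929 -0.468] 2.226270429058066 [ 2.39 -2.26 -3.52] 0.25861814874691263
fix (array([ 0.0052, -0.0303, -0.0334]), array([ 0.0955, -0.2437, -0.0405]))
over (array([-0.29  , -0.6262, -0.1068]), array([ 0.1441, -0.2212, -0.4277]))
```

>>> {"method": "play_rows", "body": {"rows": [[[-0.01,-0.03,-0.02],[0.04,-0.08,-0.04],-1],[[-0.04,-0.09,-0.04],[0.08,-0.15,-0.09],-1],[[-0.08,-0.17,-0.06],[0.12,-0.2,-0.14],-1],[[-0.12,-0.25,-0.08],[0.14,-0.22,-0.2],-1],[[-0.16,-0.34,-0.1],[0.14,-0.22,-0.26],-1],[[-0.2,-0.43,-0.11],[0.14,-0.22,-0.32],-1],[[-0.24,-0.52,-0.11],[0.14,-0.22,-0.38],-1],[[-0.27,-0.58,-0.11],[0.14,-0.22,-0.42],-1],[[-0.29,-0.62,-0.11],[0.14,-0.22,-0.43],-1],[[-0.29,-0.63,-0.11],[0.14,-0.22,-0.43],-1]]}}

```text
clock: 7.75
position: [0.5203, 0.2137, 0.2684]
ee_rot: [3.124, 0.209, 0.008]
force: [0.1, 0.2, -2.6]
width: 0.26
```

>>> {"method": "play_rows", "body": {"rows": [[[0,0,0],[0,0,0],-1],[[0,0,0],[0,0,0],-1],[[0,0,0],[0,0,0],-1]]}}

```text
clock: 8.05
position: [0.523, 0.209, 0.2699]
ee_rot: [3.124, 0.196, 0.014]
force: [0.5, -0.1, -3.8]
width: 0.259
```

```bash
python3 d.py; python3 - <<'E'
from cell import eyes
import cv2,numpy as np
for n in ["wrist","scene"]:
    im,d=eyes.get_image(n); c=eyes.get_calibration(n)
    np.savez(f"{n}3.npz",im=im,d=d,**{k:np.array(v) for k,v in c.items()})
    if n=="scene": im=cv2.resize(im[50:240,240:440],None,fx=3,fy=3,interpolation=cv2.INTER_CUBIC)
    cv2.imwrite(f"pics/{n}3.png",im[:,:,::-1])
E
```

```text
8.05 [0.52301117 0.20900867 0.26986242] [-0.083  0.36  -0.542  1.646  0.213  1.19  -0.55 ] 0.003984918006937226 [ 0.51 -0.12 -3.77] 0.25897387081391693
fix (array([ 0.0013,  0.664 , -0.0525]), array([ 0.0094, -0.01  ,  0.3879]))
over (array([-0.0077, -0.003 , -0.0004]), array([ 0.0112, -0.0079, -0.0017]))
```

View pics/wrist3.png

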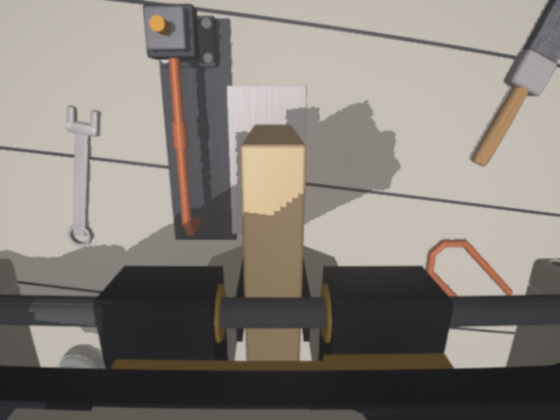

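View pics/scene3.png

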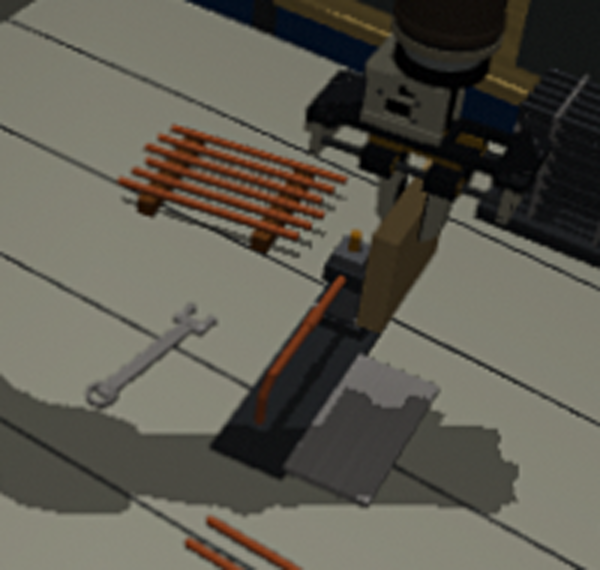

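```bash
cat > e.py <<'E'
import sys
from h import *
np.set_printoptions(suppress=True,precision=4)
def run(n,box):
    z=load(n);W,_=cloud(z);hsv=cv2.cvtColor(z["im"],cv2.COLOR_RGB2HSV)
    m=((hsv[...,0]>12)&(hsv[...,0]<26)&(hsv[...,1]>60)&(hsv[...,2]>30)&(z["d"]>.2))
    u0,v0,u1,v1=box;mm=np.zeros_like(m);mm[v0:v1,u0:u1]=m[v0:v1,u0:u1]
    P=W[mm]; c0=np.median(P,0);P=P[np.linalg.norm(P-c0,axis=1)<.12]
    ex,ey,ez=frame(7.3,0)
    Q=np.c_[P@ex,P@ey,P[:,2]]-[np.dot([.519,.21,0],ex),np.dot([.519,.21,0],ey),0]
    print(n,len(P),"plate-frame pct",np.percentile(Q,[1,5,50,95,99],axis=0))
    # face with normal along x (ransac via histogram of x)
    h,e=np.histogram(Q[:,0],np.arange(-.06,.06,.004));
    xf=e[h.argmax()]+.002;F=P[abs(Q[:,0]-xf)<.006];c=F.mean(0)
    for _ in range(5):
        nn=np.linalg.svd(F-c,full_matrices=False)[2][2];r=(F-c)@nn;F=F[abs(r)<.003];c=F.mean(0)
    nn*=np.sign(nn[0]);print(" x-face",len(F),xf,nn,"yaw",np.degrees(np.arctan2(nn[1],nn[0])),"tilt",np.degrees(np.arcsin(nn[2])))
E
python3 - <<'E'
from e import *
run("scene3",(350,110,392,165)); run("wrist3",(235,120,310,260))
E
```

```text
scene3 707 plate-frame pct [[-0.0084 -0.0704  0.1991]
 [-0.0064 -0.0689  0.2051]
 [ 0.0094 -0.0525  0.2616]
 [ 0.0164  0.019   0.2968]
 [ 0.0171  0.0433  0.2986]]
 x-face 301 0.014000000000000066 [0.9916 0.128  0.0208] yaw 7.357414260317546 tilt 1.1946770384561283
wrist3 20 plate-frame pct [[-0.0053  0.0641  0.2127]
 [-0.0049  0.0641  0.213 ]
 [ 0.0065  0.0642  0.2137]
 [ 0.0133  0.0643  0.2143]
 [ 0.0137  0.0643  0.2143]]
 x-face 9 0.0020000000000000556 [ 0.1259 -0.988   0.0892] yaw -82.73782662546925 tilt 5.120211593016345
```

```bash
cat > f.py <<'E'
from w import *
ex,ey,ez=frame(7.3,0)
P=np.array([.519,.21,0])+ey*.002
for zz in (.12,.093,.081):print(zz,rel(s,P+[0,0,zz],tool(7.3,0,1)))
print(s["ft_torque"])
E
python3 f.py
```

```text
8.15 [0.52289025 0.20952754 0.27002801] [-0.083  0.36  -0.543  1.646  0.212  1.19  -0.55 ] 0.005122939752998046 [ 0.27  0.04 -2.17] 0.2578937860041844
0.12 (array([-0.0102, -0.0093,  0.2999]), array([ 0.0107, -0.0082, -0.0012]))
0.093 (array([-0.0106, -0.0099,  0.3539]), array([ 0.0107, -0.0082, -0.0012]))
0.081 (array([-0.0109, -0.0102,  0.3779]), array([ 0.0107, -0.0082, -0.0012]))
[-0.06460407  0.02780564  0.01394084]
```

>>> {"method": "play_rows", "body": {"rows": [[[-0.01,-0.009,0.03],[0.011,-0.008,0],-1],[[-0.01,-0.009,0.08],[0.011,-0.008,0],-1],[[-0.01,-0.009,0.14],[0.011,-0.008,0],-1],[[-0.01,-0.009,0.2],[0.011,-0.008,0],-1],[[-0.01,-0.009,0.26],[0.011,-0.008,0],-1],[[-0.01,-0.01,0.3],[0.011,-0.008,0],-1],[[-0.01,-0.01,0.33],[0.011,-0.008,0],-1],[[-0.01,-0.01,0.35],[0.011,-0.008,0],-1],[[-0.01,-0.01,0.354],[0.011,-0.008,0],-1],[[-0.01,-0.01,0.354],[0.011,-0.008,0],-1]]}}

```text
clock: 9.15
position: [0.519, 0.2133, 0.0931]
ee_rot: [-3.134, -0.2, -0.0]
force: [0.8, 0.3, -2.6]
width: 0.258
```

>>> {"method": "play_rows", "body": {"rows": [[[0,0,0],[0,0,0],-1],[[0,0,0],[0,0,0],-1]]}}

```text
clock: 9.35
position: [0.5192, 0.2137, 0.0937]
ee_rot: [-3.134, -0.201, -0.002]
force: [-0.1, 0.1, -2.3]
width: 0.26
```

```bash
python3 f.py;  python3 - <<'E'
from cell import eyes
import cv2,numpy as np
for n in ["top","scene"]:
    im,d=eyes.get_image(n); c=eyes.get_calibration(n)
    np.savez(f"{n}4.npz",im=im,d=d,**{k:np.array(v) for k,v in c.items()})
    im=im[100:250,250:440] if n=="scene" else im[130:240,110:260]
    im=cv2.resize(im,None,fx=3.5,fy=3.5,interpolation=cv2.INTER_CUBIC)
    cv2.imwrite(f"pics/{n}4.png",im[:,:,::-1])
from e import *
run("scene4",(330,125,400,215))
E
```

```text
9.35 [0.51918784 0.21369331 0.09367749] [-0.137  0.541 -0.487  1.856  0.334  0.824 -0.665] 0.0032898754781603666 [-0.09  0.08 -2.32] 0.2600341364389275
0.12 (array([-0.0012,  0.0032, -0.0527]), array([-0.0012, -0.0014,  0.0006]))
0.093 (array([-0.0013,  0.0033,  0.0013]), array([-0.0012, -0.0014,  0.0006]))
0.081 (array([-0.0014,  0.0033,  0.0253]), array([-0.0012, -0.0014,  0.0006]))
[-0.0508313   0.05067662  0.0442491 ]
scene4 630 plate-frame pct [[-0.0298 -0.0666  0.0213]
 [-0.012  -0.0652  0.0294]
 [ 0.0057 -0.0372  0.1033]
 [ 0.0263  0.0224  0.1792]
 [ 0.0431  0.0415  0.1839]]
 x-face 228 0.010000000000000063 [0.9934 0.1143 0.0079] yaw 6.564554014676856 tilt 0.45230324374675407
```

View pics/scene4.png

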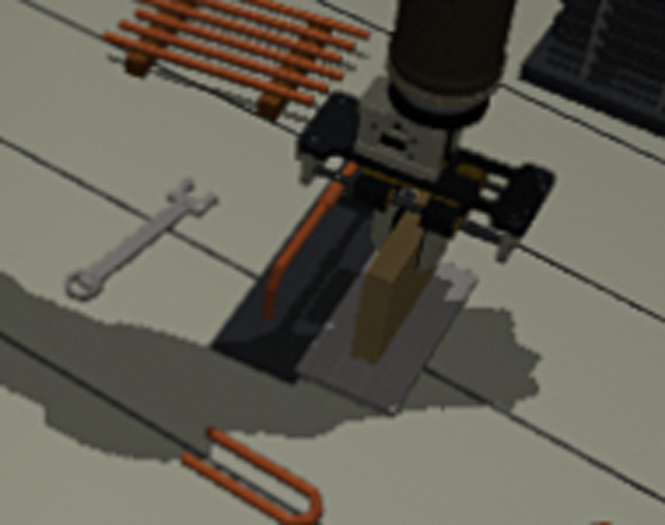

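>>> {"method": "play_rows", "body": {"rows": [[[0,0.003,0.005],[0,0,0],-1],[[0,0.003,0.01],[0,0,0],-1],[[0,0.003,0.014],[0,0,0],-1],[[0,0.003,0.016],[0,0,0],-1],[[0,0.003,0.017],[0,0,0],-1],[[0,0.003,0.017],[0,0,0],-1]]}}

```text
clock: 10.05
position: [0.5188, 0.212, 0.0843]
ee_rot: [-3.134, -0.201, 0.0]
force: [0.2, 0.2, -3.0]
width: 0.263
```

>>> {"method": "play_rows", "body": {"rows": [[[0,0,0.001],[0,0,0],-1],[[0,0,0.002],[0,0,0],-1],[[0,0,0.003],[0,0,0],-1],[[0,0,0.003],[0,0,0],-1]]}}

```text
clock: 10.45
position: [0.5189, 0.212, 0.0842]
ee_rot: [-3.135, -0.201, -0.001]
force: [-5.2, -2.8, 15.9]
width: 0.259
```

>>> {"method": "play_rows", "body": {"rows": [[[0,0,0.001],[0,0,0],-1],[[0,0,0.002],[0,0,0],-1],[[0,0,0.002],[0,0,0],-1]]}}

```text
clock: 10.75
position: [0.519, 0.2121, 0.0842]
ee_rot: [-3.135, -0.201, -0.002]
force: [-8.8, -4.9, 25.1]
width: 0.256
```

>>> {"method": "play_rows", "body": {"rows": [[[0,0,-0.002],[0,0,0],-1],[[0,0,-0.004],[0,0,0],-1],[[0,0,-0.004],[0,0,0],-1]]}}

```text
clock: 11.05
position: [0.519, 0.2122, 0.0842]
ee_rot: [-3.134, -0.201, -0.001]
force: [-1.4, -1.2, 6.0]
width: 0.259
```

```bash
python3 f.py;  python3 - <<'E'
from cell import eyes
import cv2,numpy as np
for n in ["wrist","scene"]:
    im,d=eyes.get_image(n); c=eyes.get_calibration(n)
    np.savez(f"{n}5.npz",im=im,d=d,**{k:np.array(v) for k,v in c.items()})
    if n=="scene":im=cv2.resize(im[130:240,280:430],None,fx=4.5,fy=4.5,interpolation=cv2.INTER_CUBIC)
    cv2.imwrite(f"pics/{n}5.png",im[:,:,::-1])
from e import *
run("scene5",(330,125,400,215))
E
```

```text
11.05 [0.51904527 0.21215044 0.0842239 ] [-0.139  0.553 -0.481  1.865  0.342  0.805 -0.67 ] 0.0030279059494061015 [-1.39 -1.19  6.03] 0.25943564351364634
0.12 (array([-0.0006,  0.0002, -0.0716]), array([-0.001 , -0.0006,  0.0008]))
0.093 (array([-0.0006,  0.0002, -0.0176]), array([-0.001 , -0.0006,  0.0008]))
0.081 (array([-0.0006,  0.0003,  0.0064]), array([-0.001 , -0.0006,  0.0008]))
[-0.37310357  0.52895654  0.04312767]
scene5 620 plate-frame pct [[-0.0274 -0.0683  0.0139]
 [-0.0116 -0.0669  0.0206]
 [ 0.0057 -0.0378  0.0948]
 [ 0.0289  0.0224  0.169 ]
 [ 0.0428  0.0371  0.1754]]
 x-face 229 0.010000000000000063 [0.9935 0.1131 0.0106] yaw 6.493371234767351 tilt 0.6056082719201378
```

View pics/scene5.png

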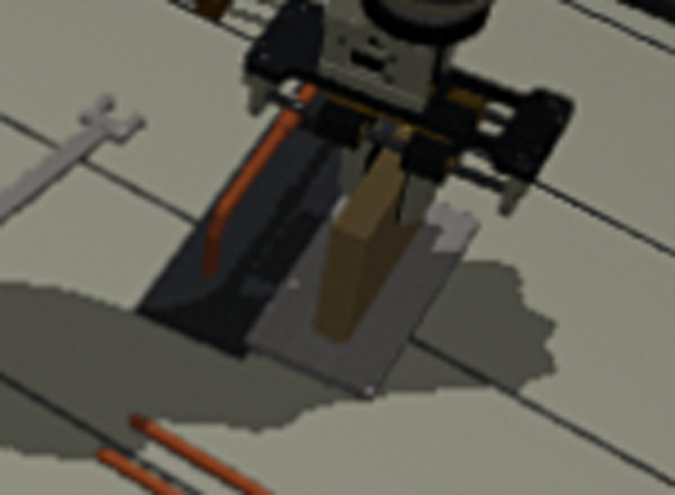

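View pics/wrist5.png

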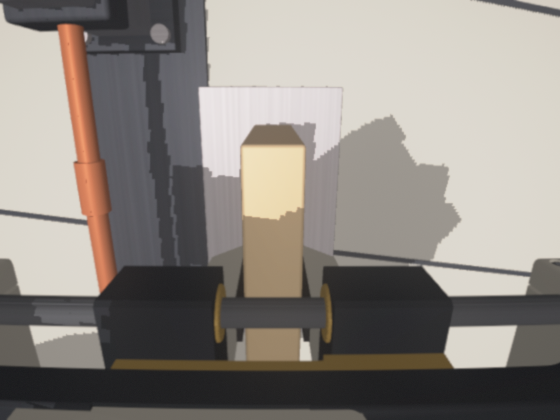

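The tile stands on the plate, centred across it: the tile's upper edge is at 243–304 and the plate at 203–340. I'll take the rest of the load off and open slowly.

>>> {"method": "play_rows", "body": {"rows": [[[0,0,-0.0015],[0,0,0],-1],[[0,0,-0.0015],[0,0,0],-0.46],[[0,0,-0.0015],[0,0,0],-0.4],[[0,0,-0.0015],[0,0,0],-0.3],[[0,0,-0.0015],[0,0,0],-0.15],[[0,0,-0.0015],[0,0,0],0.05],[[0,0,-0.0015],[0,0,0],0.05],[[0,0,-0.0015],[0,0,0],0.05]], "newtons": 10}}

```text
clock: 11.95
position: [0.5189, 0.2119, 0.0846]
ee_rot: [-3.134, -0.201, -0.0]
force: [1.4, 0.4, -0.2]
width: 0.522
```

```bash
python3 f.py
```

```text
11.95 [0.51886684 0.21194786 0.0845725 ] [-0.138  0.552 -0.481  1.865  0.342  0.806 -0.67 ] 0.001409114551533415 [ 1.44  0.43 -0.16] 0.5220348964376643
0.12 (array([-0.0002, -0.0002, -0.0709]), array([-0.0008, -0.0001,  0.0007]))
0.093 (array([-0.0002, -0.0001, -0.0169]), array([-0.0008, -0.0001,  0.0007]))
0.081 (array([-0.0002, -0.0001,  0.0071]), array([-0.0008, -0.0001,  0.0007]))
[-0.09376627  0.03292026 -0.03407966]
```

Straight up by 150 mm.

>>> {"method": "play_rows", "body": {"rows": [[[0,0,-0.015],[0,0,0],0.05],[[0,0,-0.04],[0,0,0],0.05],[[0,0,-0.07],[0,0,0],0.05],[[0,0,-0.1],[0,0,0],0.05],[[0,0,-0.14],[0,0,0],0.05],[[0,0,-0.19],[0,0,0],0.05],[[0,0,-0.24],[0,0,0],0.05],[[0,0,-0.28],[0,0,0],0.05],[[0,0,-0.3],[0,0,0],0.05],[[0,0,-0.3],[0,0,0],0.05]]}}

```text
clock: 12.95
position: [0.5195, 0.2123, 0.2365]
ee_rot: [-3.133, -0.201, -0.005]
force: [-0.5, -0.1, -0.6]
width: 0.523
```

```bash
python3 w.py;  python3 - <<'E'
from cell import eyes
import cv2,numpy as np
for n in ["wrist","scene"]:
    im,d=eyes.get_image(n); c=eyes.get_calibration(n)
    np.savez(f"{n}6.npz",im=im,d=d,**{k:np.array(v) for k,v in c.items()})
    if n=="scene":im=cv2.resize(im[130:340,210:430],None,fx=2.8,fy=2.8,interpolation=cv2.INTER_CUBIC)
    cv2.imwrite(f"pics/{n}6.png",im[:,:,::-1])
from e import *
run("scene6",(330,125,400,215)); run("wrist6",(150,0,400,260))
E
```

```text
12.95 [0.51952674 0.21231061 0.2364818 ] [-0.081  0.386 -0.545  1.697  0.219  1.116 -0.561] 0.04128849007358228 [-0.52 -0.12 -0.65] 0.5227937676760903
scene6 727 plate-frame pct [[-0.0112 -0.0682  0.0146]
 [-0.0099 -0.0664  0.0207]
 [ 0.0067 -0.0259  0.0907]
 [ 0.0125  0.0519  0.1114]
 [ 0.0131  0.0611  0.1131]]
 x-face 333 0.010000000000000063 [0.9931 0.1169 0.0099] yaw 6.712651872825623 tilt 0.5689164845896868
wrist6 3931 plate-frame pct [[-0.012  -0.0513  0.0912]
 [-0.011  -0.0454  0.107 ]
 [-0.0009  0.014   0.1083]
 [ 0.0095  0.0641  0.1094]
 [ 0.0105  0.0677  0.1099]]
 x-face 974 -0.001999999999999948 [0.9922 0.1243 0.0126] yaw 7.140831782657561 tilt 0.7212001182876847
```

View pics/scene6.png

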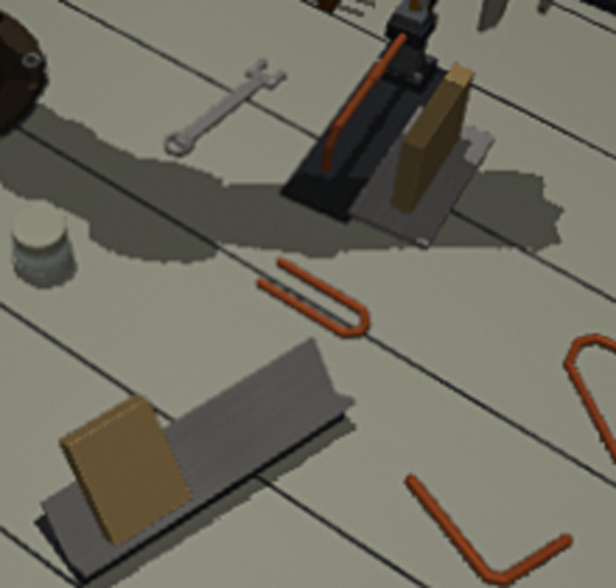

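View pics/wrist6.png

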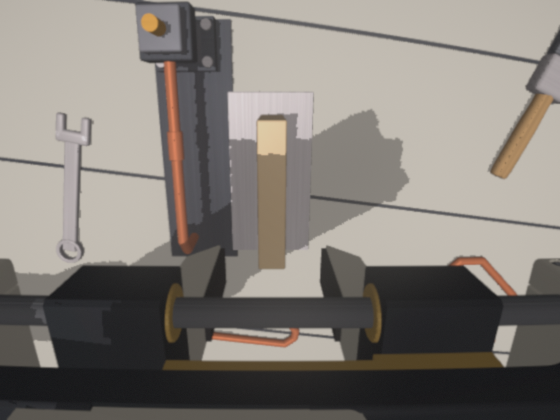

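```bash
python3 -c "
from cell import arm
print(arm.sign_off())"
```

```text
the job is handed in; nothing more can be done
None
```

I moved the long firebrick tile from the sloping rest to the bright plate, where it stands upright on its long edge, lengthwise along the plate. I gripped it by its free upper edge with 25 N, set it down, released it and backed straight up. I handed the job in at about 13 s on the robot's clock, out of the 38 s allowed.

**Last checks:**
- **Position:** the tile is within about 2 mm of the plate's centre both ways.
- **Alignment:** its yaw measured 6.7° (scene view) and 7.1° (wrist view) against the plate's 7.3°.
- **Upright:** its top is at 0.109 m, as expected for a tile standing on the plate. The fits read a tilt of 0.6–0.7°, which I took to be measurement noise.
- **Short tile:** in the final picture it still leans where it was.
- **Gripper:** it was 150 mm above where it let go and touching nothing.

**What disagreed:** the tile touched the plate about 3 mm higher than I had worked out. It was pressed down with about 25 N (wrist reading) for a moment before I eased that to about 6 N, then lifted slightly more and opened the gripper. That is firmer than I intended for a gentle set-down, but well under the limits.

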